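# Set the tube carriage of the welding jig against its stop

### The arm

A 6-joint arm with a two-finger parallel gripper is mounted at the origin on the work surface. World frame = base frame: x ahead of the robot, y to its left, z up, the work surface at z = 0. Lengths are in mm, angles in rad, forces in N, time in s.
With the tool pointing down it reaches from about 300 to 750 mm from the base axis. Payload 8.5 kg.
Tool frame: the origin (TCP) lies midway between the tips of the shut fingers; the grasp point (between the pads) lies 19 mm behind it; z points along the fingers, x is the direction in which the jaws open and shut, and the axes are right-handed (so a half turn about z gives the same grasp; the last joint's range is limited). The gripper opens to 85 mm and grips with 20 to 120 N. Pads are 22 mm wide; open, the fingers measure 114 mm over their backs; the gripper's body (76 mm by 85 mm) begins 54 mm behind the grasp point. The pads swing forward as they close: fully open they stand 13 mm farther back than shut.
Start: joints at [-1.328, 0.381, 1.297, -0, 1.464, -0.215], TCP at [243.078, -493.349, 231.322] pointing down, gripper open.
Joint ranges: [-3.11, 3.11], [-0.89, 2.33], [0.22, 2.48], [-1.42, 4.56], [0.17, 2.85], [-2.88, 2.88]. Speed limits (rad/s): [2.39, 2.39, 3.14, 3.14, 3.14, 3.14].

### API

Orientations are given as a rotation vector (axis times angle).
In Python, from rig import manip, eyes, job, models gives the robot as it stands. The module is installed in compiled form; this text tells all that it offers.
- The arm moves only by the shell command python3 -m handwheel 'ROWS' [OPENING]. ROWS is JSON, a list of rows, each an object with "linear": the shift along the world's x, y, z in mm, a list of three; "twist": the turn about the world's z in degrees. In form: [{"linear": [x, y, z], "twist": twist}, ...]. A call has 1 to 8 rows; each row shifts and turns the commanded pose from where the row before left it; what a row does not reach is not made up. A row lasts 1/12 s, in which the tool goes at most 41.7 mm and 7.16 degrees, less where a joint would pass 70% of its speed; a pose out of reach is approached as far as the arm can. A call with a gripper value outside its range is refused whole. OPENING is the finger opening in mm, from 0 to 85.4, set as the call begins (- or left out, the last holds). The fingers move at their own pace and stop on an object; the grip force is fixed at half the most. Time passes only in rows, so rows that do not move let the fingers close. It gives the time, the measured TCP pose, the force and the opening at its end, in the units of the state.
- manip.observe(): the state, without advancing time (a new reading comes with each control period).
- eyes.get_image(name): name is "side" or "top"; returns a dict with "frame" (420x560x3 uint8, red, green, blue), "depth" (420x560 float32, mm along the optical axis (not along the pixel's ray), 0 where there is no reading), "mtx" (3x3 intrinsics, pixels), "R" (3x3) and "t" (3): a world point X has camera coordinates R X + t. Camera axes: x right, y down, z forward; pixel columns grow to the right and rows downward; lengths in mm; the calibration is good to about 2 mm. A picture is of the moment at which its call begins.
- job.hand_in(): hands the job in, once; it reports no verdict.
Trained networks look in the newest picture that a camera, given by its name, has taken for a name from the list of things; names that differ only in an ending like _2 or _b are one class to them, and where a whole thing is asked for, a point or a joint stands for the part that bears it (a point fixed in the world has none). Each returns a list of dicts, best first, with "confidence" (0 to 1); they miss things now and then, are a little off and sometimes report something else, mostly with a low value. They report only what shows in the picture. A call takes as long as a camera call.
- models.masks_of(camera, thing): "pixels" (420x560 bool, what is visible of it).
- models.spot_point(camera, thing): "point" ([x, y, z] in mm, in the coordinates of the camera as it stood for that picture, good to about 4 mm: a listed point, or the origin of a listed thing).
The state is a dict: "t": time; "joint_pos": joint angles; "qvel": joint speeds; "joint_torque": joint torques, N m; "tool_pos": TCP position; "tool_rot": TCP orientation; "contact_force": force on the tool from outside, world axes, zero at the start; "ft_torque": the same for the moment, N m; "grip_width": finger opening in mm.
Only numpy, scipy, OpenCV 4.12 (cv2) and the standard library are available. Lean on these libraries where they do the work, as an engineer would, in place of code of your own. Each camera call takes 0.05 s, during which the arm holds its last target.

### The job

On the jig rail, press down the pad in the middle of the carriage to free its clamp, and with the pad kept down push the carriage along the rail until it rests against the stop that carries the round knob. Then let go so that the pad comes up and clamps again. Pick nothing up, never force the carriage along while it is clamped, and leave the other things on the bench where they stand.

Things in the scene. Friction and masses are not known exactly. Their poses are not given: they have to be found in the camera images.
- rail: aluminium jig rail fixed to the bench, 440 mm long (along its y axis), foot 70 mm wide, running surface 56 mm wide and 28 mm above the bench. Origin: centre of its underside, on the bench; x across the rail, y along it, z up. It may lie up to 0.3 rad askew
- carriage (a joint): position of the steel carriage along the rail's y axis in m, 0 at the rail's middle; start within 0.04 either way. Clamped, it resists some 15 N or more; with the pad pressed it runs freely (1 N)
- carriage_mid (a point): centre of the carriage, 45 mm above the bench, midway between its two end walls. The carriage is 64 mm wide across the rail and 90 mm long along it: at each end an upright wall 15 mm thick whose top is 61 mm above the bench; between the walls a bay 60 mm long holds the pad, with low side cheeks (8 mm thick, top 46 mm above the bench). A low V cradle for tubes sticks out from its +x side to 62 mm from the centreline, top 55 mm above the bench
- pad (a joint): how far the pad is pressed down, m: 0 up (clamped), 0.010 fully down. The clamp is free from about 0.0035 on; 0.005 to 0.008 is a good working depth. The spring takes 1 N at the start, 6 N at 0.0035 and 7.5 N fully down, and lifts the pad again when it is let go
- pad_top (a point): centre of the top face of the ribbed black rubber pad in the middle of the carriage, 44 mm across the rail by 56 mm along it; 52 mm above the bench when up, 9 mm below the tops of the end walls. Press here; a shut fingertip fits between the end walls and can push on either
- knob_stop_mid (a point): centre of the block of the stop to go to, 45 mm above the bench: a steel block across the rail, 78 mm by 30 mm along the rail, top 53 mm above the bench, with a round knob (28 mm across, top 86 mm above the bench) upon it. It is fixed on the rail, at either end of the carriage's way. When the carriage touches it, their centres are 60 mm apart
- plain_stop_mid (a point): the same point of the other stop, the same block without a knob; fixed at the rail's other end. Not the one to go to
- tube_a: short steel tube standing upright beside the rail on the robot's side, 32 mm across, 70 mm high; origin under its centre; leave alone
- fitting: brass fitting standing beside the rail on the robot's side, 34 mm across, 36 mm high; origin under its centre; leave alone
- jar: jar with a steel cap behind the rail, 64 mm across, 75 mm high; origin under its centre; leave alone
- magnet: flat triangular welding magnet behind the rail, about 90 mm, 14 mm thick; origin in its underside, near one corner; leave alone
- brush: brush lying on the right of the bench, 200 mm long along its x axis; origin at mid-length, on the bench; leave alone
- hammer: hammer lying on the left of the bench, 260 mm long along its x axis; origin at mid-length, on the bench; leave alone

How it is judged:
By the outcome, as a careful person would: the job done as asked, in the order asked, and still so for the second after the job is handed in, with the robot touching nothing.
It also fails if it takes over 38 s, if anything falls off the work surface, if the arm or the gripper's body presses on something with over 40 N, if the wrist force passes 120 N, or if a joint passes its speed limit or range.

## Working session

There is one attempt and no reset: what is moved stays moved. The work goes in short steps, Python scripts to look and compute and a shell command to move; the robot and the scene stay as the last step left them, time stands still between calls to the robot, and variables do not carry over. Pictures are saved under pics/ and viewed, and the job is handed in when it is done.

```bash
mkdir -p pics; cat > h.py <<'E'
from rig import manip, eyes, job, models
import numpy as np, cv2
def w(im,p): return im["R"].T@(np.array(p)-im["t"])
E
python3 - <<'E'
from h import *
print(manip.observe())
for c in ("top","side"):
    im=eyes.get_image(c); cv2.imwrite(f"pics/{c}0.png",im["frame"][:,:,::-1])
    for n in ("carriage_mid","pad_top","knob_stop_mid","plain_stop_mid","rail","tube_a","fitting","jar","magnet"):
        r=models.spot_point(c,n)
        print(c,n,[(round(d["confidence"],2),w(im,d["point"]).round(1).tolist()) for d in r[:2]])
E
```

```text
{'t': 0.0, 'joint_pos': array([-1.32832480e+00,  3.81201888e-01,  1.29826268e+00, -2.76107651e-05,
        1.46361427e+00, -2.15273587e-01]), 'qvel': array([ 0.00097306, -0.00194108, -0.00108974, -0.00051245,  0.00112767,
       -0.00080715]), 'joint_torque': array([ 3.21061680e-05, -4.48465097e+01, -2.31282020e+01, -1.77760821e-04,
        4.71993175e-03,  1.06841959e-06]), 'tool_pos': array([ 242.99057827, -493.07911707,  230.70797599]), 'tool_rot': array([-2.66665101e+00,  1.65897137e+00,  1.70254998e-03]), 'contact_force': array([ 0.23182528, -0.65205348,  1.21395528]), 'ft_torque': array([ 0.03303358, -0.05325517, -0.01580376]), 'grip_width': 85.8218819276324}
top carriage_mid [(0.58, [522.5, 40.3, 42.6])]
top pad_top [(0.5, [519.7, 42.6, 53.6]), (0.49, [527.2, 28.5, -0.9])]
top knob_stop_mid [(0.62, [489.5, 191.0, 47.0]), (0.31, [522.9, 43.7, 43.8])]
top plain_stop_mid [(0.56, [557.3, -118.6, 44.0])]
top rail [(0.66, [443.2, -33.6, 3.2]), (0.62, [524.9, 30.9, -0.6])]
top tube_a [(0.38, [396.7, 101.9, -2.3])]
top fitting [(0.42, [443.3, -30.8, 1.9]), (0.34, [527.8, 30.4, -1.7])]
top jar [(0.51, [642.3, 45.6, -1.3])]
top magnet [(0.75, [661.0, -88.9, -2.6])]
side carriage_mid [(0.55, [521.4, 40.8, 42.5])]
side pad_top [(0.64, [520.5, 41.1, 49.5]), (0.38, [448.8, -449.7, -5.7])]
side knob_stop_mid [(0.8, [490.2, 196.1, 43.7])]
side plain_stop_mid [(0.71, [556.6, -115.9, 46.4]), (0.21, [520.9, 38.8, 50.9])]
side rail [(0.86, [524.8, 23.2, 0.8])]
side tube_a [(0.87, [398.1, 103.3, -0.3])]
side fitting [(0.75, [440.1, -33.0, -0.8])]
side jar [(0.65, [635.8, 46.7, -1.0])]
side magnet [(0.8, [658.9, -92.7, -3.6])]
```

View pics/top0.png

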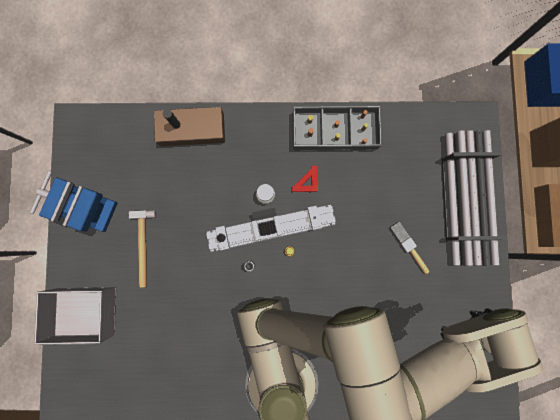

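View pics/side0.png

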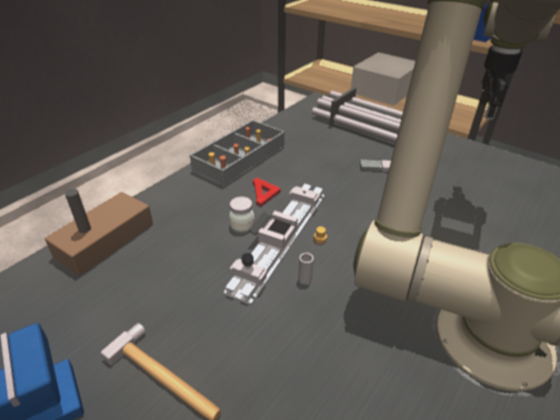

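Top view: the knob stop is at the left end (221,238) at +y. The carriage pad is at (267,226), and the plain stop is at the right (320,215). The networks agree with this: rail yaw is about 0.21 rad and about 96 mm of travel is needed. I'll shut the gripper and approach high.

```bash
python3 -m handwheel '[{"linear":[18,36,0],"twist":-3.5},{"linear":[18,36,0],"twist":-3.5},{"linear":[18,36,0],"twist":-3.5},{"linear":[18,36,0],"twist":-3.5},{"linear":[18,36,0],"twist":0},{"linear":[18,36,0],"twist":0},{"linear":[18,36,0],"twist":0},{"linear":[18,36,0],"twist":0}]' 0
```

```text
t: 1.67
tool_pos: [387.5, -203.5, 231.5]
tool_rot: [-2.445, 1.973, -0.001]
contact_force: [1.6, -0.4, 1.0]
grip_width: 0.2
```

```bash
python3 - <<'E'
from h import *
R=0
# refine: point cloud rail yaw from side/top masks
for c in ("top","side"):
    im=eyes.get_image(c)
    for n in ("rail","carriage","pad_top"):
        for d in models.masks_of(c,n)[:1]:
            m=d["pixels"]&(im["depth"]>0)
            v,u=np.nonzero(m); z=im["depth"][m]
            P=np.linalg.inv(im["mtx"])@np.stack([u,v,np.ones_like(u)])*z
            X=(im["R"].T@(P-im["t"][:,None])).T
            xy=X[:,:2].astype(np.float32)
            r=cv2.minAreaRect(xy)
            print(c,n,round(d["confidence"],2),len(xy),np.round(r[0],1),np.round(r[1],1),round(r[2],1),np.percentile(X[:,2],[5,50,95]).round(1))
            if n=="rail": 
                l=cv2.fitLine(xy,cv2.DIST_HUBER,0,.01,.01).ravel(); print("line",l)
    for n in ("carriage_mid","pad_top","knob_stop_mid","plain_stop_mid"):
        r=models.spot_point(c,n)
        print(c,n,[(round(d["confidence"],2),w(im,d["point"]).round(1).tolist()) for d in r[:1]])
E
```

```text
top rail 0.65 2582 [542.7  31.3] [110.1 453.7] 11.0 [ 0.1 26.2 57.9]
line [ 2.0795061e-01 -9.7813934e-01  5.2991278e+02  2.7047585e+01]
top carriage 0.71 719 [538.1  45.3] [94.1 88.6] 11.8 [39.2 50.1 61.6]
top pad_top 0.8 214 [524.5  42.2] [44.4 55.7] 13.1 [46.4 50.7 55.5]
top carriage_mid [(0.6, [520.9, 46.5, 44.8])]
top pad_top [(0.54, [521.9, 40.6, 56.2])]
top knob_stop_mid [(0.56, [489.7, 190.7, 45.6])]
top plain_stop_mid [(0.48, [554.7, -119.0, 44.5])]
side rail 0.7 3262 [544.9  15.2] [109.6 481.4] 12.5 [ 4.4 26.6 59. ]
line [ 1.9879225e-01 -9.8004168e-01  5.0350665e+02  7.9981956e+01]
side carriage 0.81 1201 [557.1  22.9] [127.1 149.9] 11.8 [31.8 50.2 60.6]
side pad_top 0.81 223 [521.4  46.2] [48.4 60. ] 15.0 [48.5 51.  53.1]
side carriage_mid [(0.63, [523.1, 39.4, 37.7])]
side pad_top [(0.59, [519.3, 39.2, 50.9])]
side knob_stop_mid [(0.8, [490.4, 195.8, 45.4])]
side plain_stop_mid [(0.66, [553.5, -114.2, 45.8])]
```

Pad centre is (522,42), yaw about 0.21 (12°), and the tool is already aligned. Moving above it.

```bash
python3 -m handwheel '[{"linear":[19,35,0],"twist":0},{"linear":[19,35,0],"twist":0},{"linear":[19,35,0],"twist":0},{"linear":[19,35,0],"twist":0},{"linear":[19,35,0],"twist":0},{"linear":[19,35,0],"twist":0},{"linear":[20,35,0],"twist":0},{"linear":[0,0,-20],"twist":0}]'
python3 -m handwheel '[{"linear":[0,0,-30],"twist":0},{"linear":[0,0,-30],"twist":0},{"linear":[0,0,-30],"twist":0},{"linear":[0,0,-30],"twist":0},{"linear":[0,0,0],"twist":0},{"linear":[0,0,0],"twist":0}]'
```

```text
t: 3.13
tool_pos: [524.5, 44.7, 213.7]
tool_rot: [-2.447, 1.962, -0.009]
contact_force: [-0.7, -0.2, -1.0]
grip_width: -0.1
t: 3.63
tool_pos: [520.8, 39.7, 91.1]
tool_rot: [2.444, -1.971, -0.003]
contact_force: [0.4, -0.3, 0.4]
grip_width: -0.0
```

```bash
python3 - <<'E'
from h import *
for c in ("top","side"):
    im=eyes.get_image(c); f=im["frame"]
    q=im["mtx"]@(im["R"]@np.array([521,42,70.])+im["t"]); u,v=(q[:2]/q[2]).astype(int); print(c,u,v)
    s=f[max(v-60,0):v+60,max(u-80,0):u+80]; cv2.imwrite(f"pics/{c}1.png",cv2.resize(s,None,fx=5,fy=5,interpolation=2)[:,:,::-1])
print(manip.observe()["tool_pos"])
E
```

```text
top 266 227
side 278 221
[522.12072834  39.48447118  93.0799941 ]
```

View pics/side1.png

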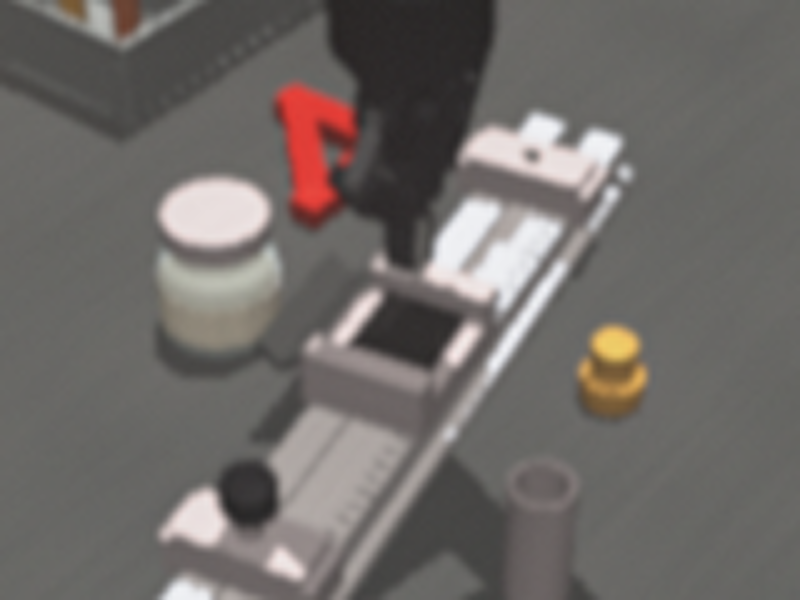

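View pics/top1.png

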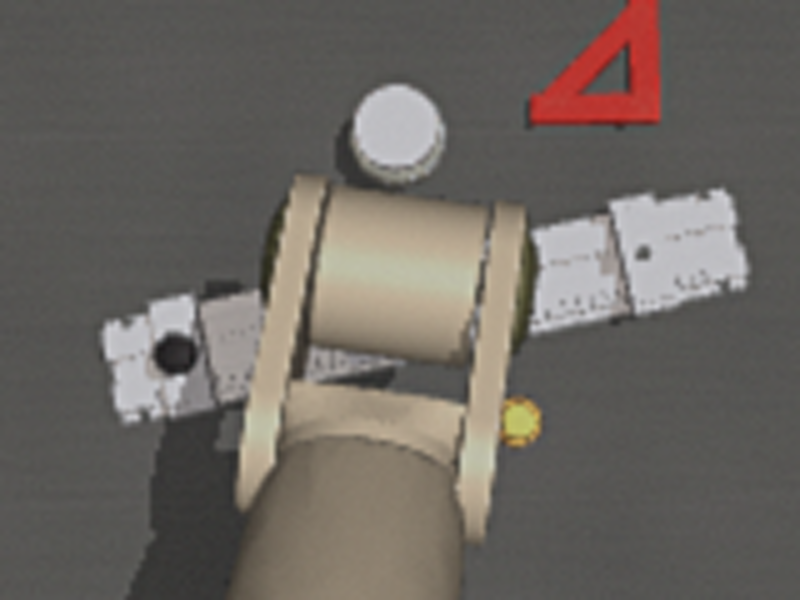

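The side crop shows the shut tip at (403,268) above the bay, with the pad at (410,330). I'll check that by projection.

```bash
python3 - <<'E'
from h import *
im=eyes.get_image("side")
for p in ([521.5,39.7,92],[522,42,52],[521.5,39.7,52]):
    q=im["mtx"]@(im["R"]@np.array(p,float)+im["t"]); q=q[:2]/q[2]; print(p,(q-[198,161])*5)
E
```

```text
[521.5, 39.7, 92] [404.24275184 262.96724516]
[522, 42, 52] [400.07675513 327.57974665]
[521.5, 39.7, 52] [403.71235162 325.60214188]
```

Consistent to about 2 mm. Descending onto the pad.

```bash
python3 -m handwheel '[{"linear":[0,1,-12],"twist":0},{"linear":[0,1,-12],"twist":0},{"linear":[0,0,-8],"twist":0},{"linear":[0,0,-4],"twist":0},{"linear":[0,0,0],"twist":0},{"linear":[0,0,0],"twist":0}]'
python3 -m handwheel '[{"linear":[0,0,-3],"twist":0},{"linear":[0,0,0],"twist":0},{"linear":[0,0,0],"twist":0}]'
python3 -m handwheel '[{"linear":[0,0,-2],"twist":0},{"linear":[0,0,0],"twist":0},{"linear":[0,0,0],"twist":0}]'
```

```text
t: 4.28
tool_pos: [521.5, 41.6, 56.0]
tool_rot: [-2.445, 1.972, -0.001]
contact_force: [-0.1, -1.0, -0.2]
grip_width: 0.0
t: 4.53
tool_pos: [521.2, 41.6, 52.5]
tool_rot: [-2.445, 1.972, -0.0]
contact_force: [0.2, 0.9, -0.8]
grip_width: -0.2
t: 4.78
tool_pos: [521.3, 41.6, 50.5]
tool_rot: [-2.445, 1.972, -0.001]
contact_force: [-0.1, -0.4, 2.3]
grip_width: -0.1
```

```bash
python3 -m handwheel '[{"linear":[0,0,-2],"twist":0},{"linear":[0,0,0],"twist":0},{"linear":[0,0,0],"twist":0}]'
python3 -m handwheel '[{"linear":[0,0,-2],"twist":0},{"linear":[0,0,0],"twist":0},{"linear":[0,0,0],"twist":0}]'
python3 -m handwheel '[{"linear":[0,0,-1],"twist":0},{"linear":[0,0,0],"twist":0},{"linear":[0,0,0],"twist":0}]'
```

```text
t: 5.03
tool_pos: [521.3, 41.6, 48.6]
tool_rot: [-2.445, 1.972, -0.001]
contact_force: [-0.4, 0.1, 4.7]
grip_width: -0.6
t: 5.28
tool_pos: [521.4, 41.6, 46.7]
tool_rot: [-2.445, 1.972, -0.001]
contact_force: [-0.9, -0.3, 6.4]
grip_width: 0.0
t: 5.53
tool_pos: [521.4, 41.6, 45.7]
tool_rot: [-2.445, 1.972, -0.001]
contact_force: [-0.4, 0.1, 7.4]
grip_width: 0.0
```

Pad is down about 6 mm and the force shows the clamp has freed. Pushing along the rail toward the knob stop.

```bash
python3 -m handwheel '[{"linear":[-0.4,2,0],"twist":0},{"linear":[-0.4,2,0],"twist":0},{"linear":[-0.6,3,0],"twist":0},{"linear":[-0.6,3,0],"twist":0},{"linear":[-0.6,3,0],"twist":0},{"linear":[-0.6,3,0],"twist":0},{"linear":[-0.6,3,0],"twist":0}]'
```

```text
t: 6.12
tool_pos: [517.4, 60.6, 45.7]
tool_rot: [-2.445, 1.972, -0.001]
contact_force: [-1.6, -0.8, 6.5]
grip_width: -0.0
```

```bash
python3 - <<'E'
from h import *
im=eyes.get_image("side"); cv2.imwrite("pics/side2.png",cv2.resize(im["frame"][161:281,198:358],None,fx=5,fy=5,interpolation=2)[:,:,::-1])
r=models.spot_point("side","carriage_mid")
print([(round(d["confidence"],2),w(im,d["point"]).round(1).tolist()) for d in r[:2]])
s=manip.observe();print(s["tool_pos"],s["contact_force"])
E
```

```text
[(0.8, [518.3, 57.3, 43.3])]
[517.38347719  60.96091246  45.75697657] [-0.28870714  0.38974056  6.44217598]
```

View pics/side2.png

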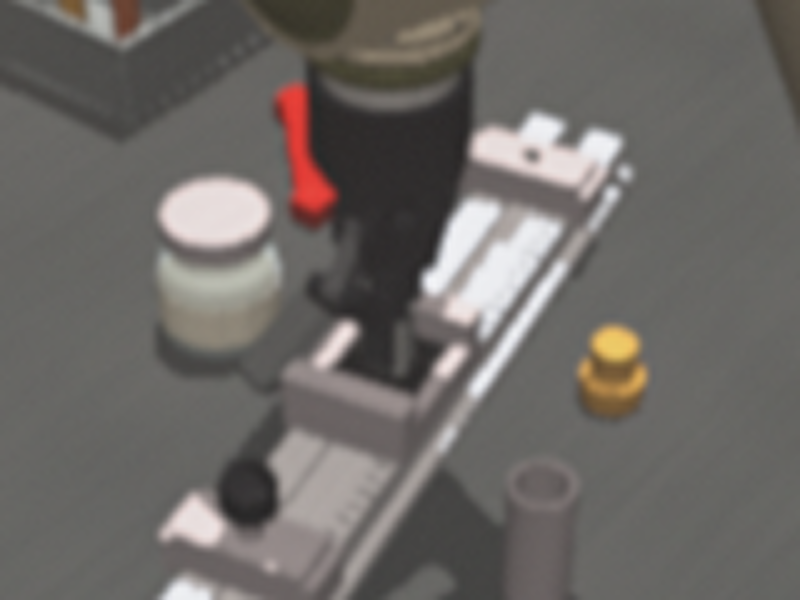

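The carriage follows the tip freely; its front wall has moved from (370,375) to (350,395) in the crop. Continuing.

```bash
python3 -m handwheel '[{"linear":[-0.8,4,0],"twist":0},{"linear":[-0.9,4,0],"twist":0},{"linear":[-0.8,4,0],"twist":0},{"linear":[-0.9,4,0],"twist":0},{"linear":[-0.8,4,0],"twist":0},{"linear":[-0.9,4,0],"twist":0},{"linear":[-0.8,4,0],"twist":0},{"linear":[-0.9,4,0],"twist":0}]'
python3 -m handwheel '[{"linear":[-0.8,4,0],"twist":0},{"linear":[-0.9,4,0],"twist":0},{"linear":[-0.8,4,0],"twist":0},{"linear":[-0.9,4,0],"twist":0},{"linear":[-0.8,4,0],"twist":0},{"linear":[-0.9,4,0],"twist":0},{"linear":[-0.8,4,0],"twist":0},{"linear":[0,0,0],"twist":0}]'
python3 - <<'E'
from h import *
im=eyes.get_image("side"); cv2.imwrite("pics/side3.png",cv2.resize(im["frame"][161:281,198:358],None,fx=5,fy=5,interpolation=2)[:,:,::-1])
r=models.spot_point("side","carriage_mid")
print([(round(d["confidence"],2),w(im,d["point"]).round(1).tolist()) for d in r[:2]])
E
```

```text
t: 6.88
tool_pos: [510.8, 92.6, 45.8]
tool_rot: [-2.445, 1.972, -0.002]
contact_force: [-1.1, -0.6, 7.2]
grip_width: -0.2
t: 7.55
tool_pos: [504.8, 121.2, 45.8]
tool_rot: [-2.445, 1.971, -0.001]
contact_force: [-0.9, 0.5, 6.8]
grip_width: 0.2
[(0.7, [503.8, 119.0, 41.0])]
```

View pics/side3.png

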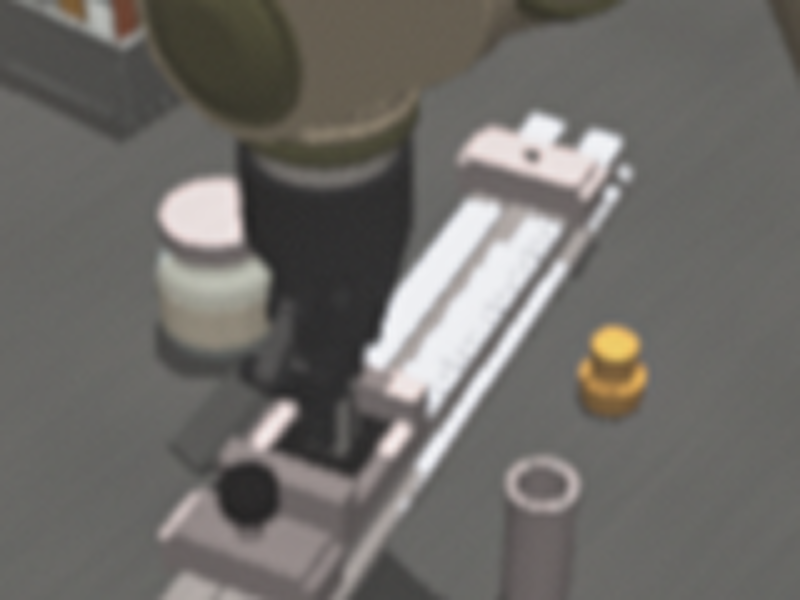

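About 15 mm remains. I'll creep on and watch the horizontal force.

```bash
python3 -m handwheel '[{"linear":[-0.6,3,0],"twist":0},{"linear":[-0.6,3,0],"twist":0},{"linear":[-0.6,3,0],"twist":0},{"linear":[0,0,0],"twist":0}]'
python3 -m handwheel '[{"linear":[-0.4,2,0],"twist":0},{"linear":[-0.4,2,0],"twist":0},{"linear":[0,0,0],"twist":0}]'
python3 -m handwheel '[{"linear":[-0.4,2,0],"twist":0},{"linear":[0,0,0],"twist":0}]'
python3 -m handwheel '[{"linear":[-0.4,2,0],"twist":0},{"linear":[0,0,0],"twist":0}]'
```

```text
t: 7.98
tool_pos: [503.0, 130.0, 45.8]
tool_rot: [-2.445, 1.971, -0.001]
contact_force: [-0.6, 1.1, 6.0]
grip_width: -0.0
t: 8.23
tool_pos: [502.3, 133.6, 45.8]
tool_rot: [-2.446, 1.971, -0.002]
contact_force: [-0.8, -1.3, 5.6]
grip_width: 0.1
t: 8.4
tool_pos: [502.2, 135.2, 45.8]
tool_rot: [-2.446, 1.972, -0.003]
contact_force: [0.5, -3.3, 6.1]
grip_width: 0.3
t: 8.57
tool_pos: [502.0, 137.1, 45.9]
tool_rot: [-2.445, 1.972, -0.004]
contact_force: [0.1, -3.1, 6.2]
grip_width: 0.6
```

```bash
python3 -m handwheel '[{"linear":[-0.4,2,0],"twist":0},{"linear":[-0.4,2,0],"twist":0},{"linear":[0,0,0],"twist":0}]'
python3 - <<'E'
from h import *
im=eyes.get_image("side"); cv2.imwrite("pics/side4.png",cv2.resize(im["frame"][211:291,198:305],None,fx=7,fy=7,interpolation=2)[:,:,::-1])
r=models.spot_point("side","carriage_mid")
print([(round(d["confidence"],2),w(im,d["point"]).round(1).tolist()) for d in r[:2]])
E
```

```text
t: 8.82
tool_pos: [501.2, 141.2, 45.9]
tool_rot: [-2.445, 1.971, -0.004]
contact_force: [0.3, -4.2, 7.1]
grip_width: 0.0
[(0.62, [504.4, 131.4, 38.2]), (0.47, [558.8, -118.1, 45.1])]
```

View pics/side4.png

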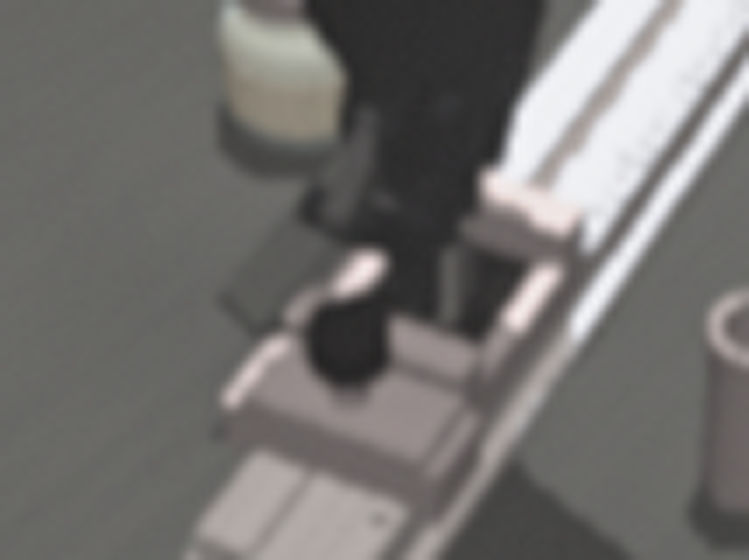

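The carriage's end wall meets the knob block (seam around (430,345)). The tip now slides on the rubber at about 4 N against 1 N while running, so it is at the stop. Lifting straight up.

```bash
python3 -m handwheel '[{"linear":[0,0,-0.2],"twist":0},{"linear":[0,0,3],"twist":0},{"linear":[0,0,3],"twist":0},{"linear":[0,0,4],"twist":0},{"linear":[0,0,10],"twist":0},{"linear":[0,0,20],"twist":0},{"linear":[0,0,30],"twist":0},{"linear":[0,0,30],"twist":0}]'
python3 -m handwheel '[{"linear":[0,0,30],"twist":0},{"linear":[-10,-35,10],"twist":0},{"linear":[-15,-38,0],"twist":0},{"linear":[-15,-38,0],"twist":0},{"linear":[-15,-38,0],"twist":0},{"linear":[-15,-38,0],"twist":0},{"linear":[-15,-38,0],"twist":0},{"linear":[-15,-38,0],"twist":0}]'
python3 -m handwheel '[{"linear":[-15,-38,0],"twist":0},{"linear":[-15,-38,0],"twist":0},{"linear":[-15,-38,0],"twist":0},{"linear":[0,0,0],"twist":0},{"linear":[0,0,0],"twist":0}]'
python3 - <<'E'
from h import *
for c in ("side","top"):
    im=eyes.get_image(c)
    a,b=((205,190),(200,190))[c=="top"]
    cv2.imwrite(f"pics/{c}5.png",cv2.resize(im["frame"][a-25:a+85,190:340],None,fx=5,fy=5,interpolation=2)[:,:,::-1])
    for n in ("carriage_mid","pad_top","knob_stop_mid","tube_a","fitting","jar","magnet"):
        r=models.spot_point(c,n)
        print(c,n,[(round(d["confidence"],2),w(im,d["point"]).round(1).tolist()) for d in r[:1]])
E
```

```text
t: 9.58
tool_pos: [499.4, 141.8, 145.6]
tool_rot: [2.444, -1.971, -0.004]
contact_force: [-0.6, -0.7, 0.7]
grip_width: -0.1
t: 10.25
tool_pos: [399.0, -122.4, 185.1]
tool_rot: [-2.446, 1.972, 0.001]
contact_force: [0.4, -0.0, 0.1]
grip_width: 0.0
t: 10.67
tool_pos: [354.5, -236.5, 184.8]
tool_rot: [-2.441, 1.977, 0.002]
contact_force: [-0.8, 0.5, -1.4]
grip_width: 0.2
side carriage_mid [(0.85, [501.5, 131.0, 43.5])]
side pad_top [(0.64, [502.2, 133.6, 51.6])]
side knob_stop_mid [(0.6, [489.1, 194.0, 43.1])]
side tube_a [(0.64, [398.9, 106.7, -2.9])]
side fitting [(0.66, [443.1, -34.6, 3.0])]
side jar []
side magnet [(0.94, [659.5, -90.0, -0.6])]
top carriage_mid [(0.92, [501.2, 131.4, 38.9])]
top pad_top [(0.71, [501.6, 131.7, 54.9])]
top knob_stop_mid [(0.69, [490.2, 186.9, 42.0])]
top tube_a [(0.53, [396.0, 104.5, -1.9])]
top fitting [(0.55, [443.4, -28.6, 1.2])]
top jar [(0.53, [641.5, 49.7, -2.5])]
top magnet [(0.95, [660.6, -88.3, -0.0])]
```

View pics/side5.png

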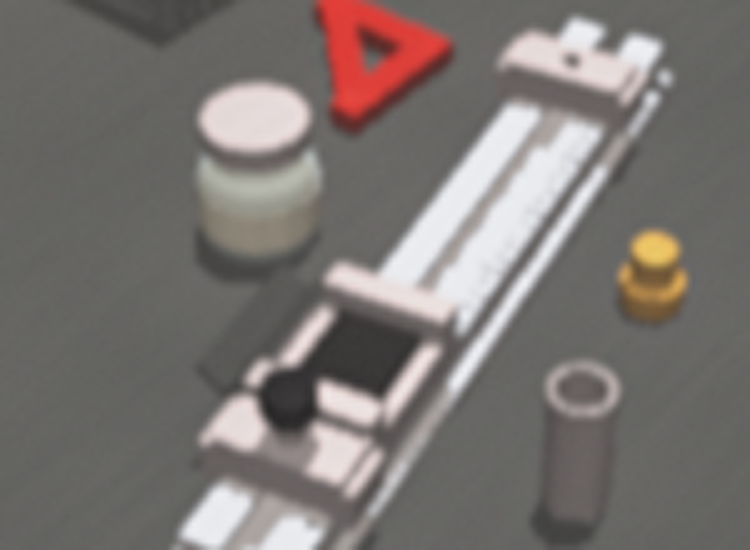

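View pics/top5.png

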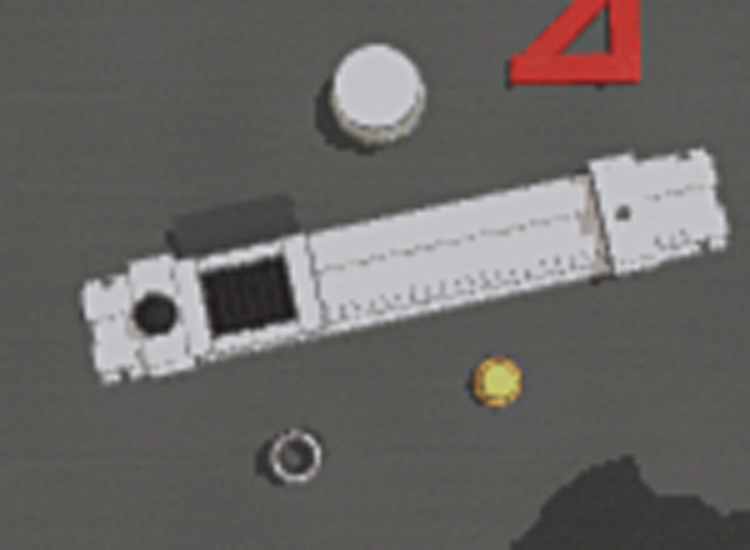

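Both views show the carriage end wall touching the knob block with no gap (top crop, x≈195). The pad is up at about 52 mm, and the tube, fitting, jar and magnet are in place.

```bash
python3 -c "
from h import *
print(job.hand_in())"
```

```text
the job is handed in; nothing more can be done
None
```

The carriage now rests against the knob stop with its pad up and clamped, and the job was handed in at about 11.5 s of the 38 s.

- **Press:** With the gripper shut, I pressed the pad about 6 mm down. The vertical force levelled at 6–7 N, past the point where the clamp frees.
- **Push:** I moved the carriage about 93–95 mm toward the knob stop with the pad held down. The side force stayed near 1 N while it ran. It then rose to 3–4 N with the fingertip sliding on the rubber, so I took that as the carriage being at the stop. I did not push on the end wall itself.
- **Release:** I lifted straight up and moved the arm clear.

**Last checks:**
- Both pictures show no gap between the carriage and the knob block. The networks put their centres 57 mm (top) and 64 mm (side) apart against the nominal 60 mm; that difference is within their error.
- The pad top reads 52–55 mm above the bench, so it is up.
- The tube, fitting, jar and magnet read where they were at the start to within their error. The side camera's network missed the jar, but the picture and the top camera show it in place.
- I did not measure the hammer and brush again, but the arm did not go near either.

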